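Put a die-clamp block and its spacer away in the lidded case

ROBOT

A 6-joint arm with a two-finger parallel gripper is mounted at the origin on a cart in front of the work surface, level with it; the furniture and walls round the work are solid. World frame = base frame: x ahead of the robot, y to its left, z up, the work surface at z = 0. Lengths are in m, angles in degrees, forces in N, time in s.
With the tool pointing down it reaches from about 0.425 to 0.95 m from the base axis. Payload 14.7 kg.
Tool frame: the origin (TCP) lies on the front face of the gripper's body, between the roots of the fingers; the fingertips stand bot.tips_ahead ahead of it and the grasp point (between the pads) lies 54 mm ahead of it (bot.tips_ahead is the distance from the TCP to the fingertips, in m); z points along the fingers, y is the line along which they close (so a half turn about z gives the same grasp; the last joint's range is limited). The gripper opens to 85 mm and grips with 20 to 120 N. Pads are 22 mm wide; open, the fingers measure 114 mm over their backs; the gripper's body (76 mm by 85 mm) begins 54 mm behind the grasp point. The pads swing forward as they close: fully open they stand 13 mm farther back than shut.
Start: joints at [63.793, 27.513, 91.461, -0, 61.026, -2.67], TCP at [0.26, 0.596, 0.304] pointing down, gripper open.
Joint ranges: [-157.49, 157.49], [-46.99, 117.5], [13.45, 153.17], [-89.5, 269.5], [5.16, 153.95], [-167.48, 167.48]. Speed limits (degrees/s): [108.29, 108.29, 136.94, 172.46, 172.46, 172.46].

INTERFACE

Orientations are given as a 3x3 rotation matrix whose columns are the frame's x, y, z axes.
In Python, from cell import bot, imaging, masks_of gives the robot as it stands.
- The arm moves only by the tool arm_command, never from a script. Its argument "commands" is text: rows parted by semicolons, each of 4 numbers parted by spaces: the shift along the tool's x, y, z in m, then the turn about the tool's z in rad. In form: dx dy dz twist; .... A call has 1 to 10 rows; each row shifts and turns the commanded pose from where the row before left it, along the tool's axes as they then stand; what a row does not reach is not made up. A row lasts 1/8 s, in which the tool goes at most 62.5 mm and 10.7 degrees, less where a joint would pass 70% of its speed; a pose out of reach is approached as far as the arm can. A call with a gripper value outside its range is refused whole. "grip" is the closure, from 0 (fully open) to 1 (shut), set as the call begins (left out, the last holds). The fingers move at their own pace and stop on an object; the grip force is fixed at half the most. Time passes only in rows, so rows that do not move let the fingers close. It gives the time, the measured TCP pose, the force, the opening and the grip force at its end, in the units of the state.
- bot.get_state(): the state, without advancing time (a new reading comes with each control period).
- imaging.grab_frame(name): name is "side" or "top"; returns (picture, depth): 400x640x3 uint8, red, green, blue; 400x640 float32, m along the optical axis (not along the pixel's ray), 0 where there is no reading.
- imaging.calibration(name): a dict with "mtx" (3x3 intrinsics, pixels), "R" (3x3) and "t" (3): a world point X has camera coordinates R X + t. Camera axes: x right, y down, z forward; pixel columns grow to the right and rows downward; lengths in m; the calibration is good to about 2 mm. A picture is of the moment at which its call begins. calibration takes no time and is no camera call.
- bot.job_done(): hands the job in; it is judged then, once.
Trained networks look in the newest picture that a camera, given by its name, has taken for a name from the list of things; names that differ only in an ending like _2 or _b are one class to them, and where a whole thing is asked for, a point or a joint stands for the part that bears it (a point fixed in the world has none). Each returns a list of dicts, best first, with "score" (0 to 1); they miss things now and then, are a little off and sometimes report something else, mostly with a low value. They report only what shows in the picture. A call takes as long as a camera call. They do not tell look-alikes from the thing itself.
- masks_of(query, camera): "pixels" (400x640 bool, what is visible of it) and "xy" ([column, row] in pixels, amid what is visible of it).
The state is a dict: "clock": time; "joint_positions": joint angles; "qvel": joint speeds; "tau": joint torques, N m; "tcp_pos": TCP position; "tcp_rot": TCP orientation; "ft_force": force on the tool from outside, world axes, zero at the start; "torque": the same for the moment, N m; "opening": opening from 0.0 (shut) to 1.0 (fully open); "grasp_force": force on a finger pad.
Only numpy, scipy, OpenCV 4.12 (cv2) and the standard library are available. Lean on these libraries where they do the work, as an engineer would, in place of code of your own. Each camera call takes 0.05 s, during which the arm holds its last target. There are 200 camera calls.

TASK

Gently lift the lid of the small grey case by its front lip and lay it back until it rests on its stop, without letting it slam or forcing it. Then put the clamp block away upright and fully home in the rectangular pocket inside, and set the steel spacer flat and squarely on top of the block. Leave the lid open and the other tools and the loose nut where they are.

Things in the scene. Friction and masses are not known exactly. Their poses are not given: they have to be found in the camera images.
- case: fixed grey sheet-metal storage case, 160 deep (own x) x 170 wide (own y) x 70 mm high, walls 4 mm; origin under the middle of its bottom, on the worktop; own x points from its front wall (facing the robot) to its hinged back wall, z up; its yaw varies. Inside lies a black insert whose flat top is 32 mm above the worktop, with one rectangular pocket in it (and three small round recesses near the back wall, not used)
- lid (a joint): angle of the lid in rad: 0 shut, grows as it opens, rests on its stop (rubber buffer; the lid gives about 1 deg per 3 N pressed on its middle) at 1.85, 16 deg past upright. Hinge friction is slight: let go before upright it falls shut, past upright it leans back on its stop. Lid 0.3 to 0.65 kg: 2 to 3 N at the lip lifts it. It has no latch and no handle; it must be hooked from underneath its front lip
- lip (a point): middle of the lower front edge of the lid, which is a flat plate 6 mm thick and 174 mm wide (along the case's y); this edge overhangs the front wall of the case by 20 mm; shut, it is 71 mm above the worktop, and there is nothing below it but the worktop. It turns with the lid, 183 mm from the hinge axis
- hinge (a point): middle of the hinge axis of the lid, which runs along the case's y, at the top of the back wall, 72 mm above the worktop and 83 mm behind the middle of the case. The underside of the lid lies 1 mm below this axis when shut
- pocket (a point): middle of the floor of the pocket, 22 mm above the worktop; the pocket is 45 mm along the case's x by 49 mm along its y, 10 mm deep; its axes are the case's
- block: loose olive-green die-clamp T-block, 0.15 kg, 40 (own x) x 44 (own y) x 24 mm high, origin in the middle of its underside, z up; stepped: its upper part is only 20 mm wide along x; the two faces across y are flat and upright over the full height, 44 mm apart. Fits the pocket with 2.5 mm play all round when its axes are parallel to the case's (either way round)
- spacer: loose plain steel spacer plate, 40 (own x) x 44 (own y) x 16 mm high with a 13 mm hole through its middle, 0.16 kg, origin in the middle of its underside, z up; lies flat on the worktop. Which of the two parts lies nearer the robot varies
- nut_0: loose bystander: hexagon nut 19 x 22 x 10 mm, lying between the two parts; origin in the middle of its underside
- spanner_10: loose bystander: small combination spanner 21 x 125 x 8 mm, on the worktop to the left of the case; origin in the middle of its underside
- stubby_driver: loose bystander: stubby screwdriver 35 x 85 x 33 mm, on the worktop left of the case, near the back; origin in the middle of its underside
There are look-alikes about, which are no part of the job. What is shaped like the block but red or turquoise is not meant.

How it is judged (in metres and radians):
On the way, in this order (a step that is already met when the one before it is completed fails the run):
1. the lid is laid back on its stop (joint over 1.78 rad) and stays there (value of joint lid above 1.78 rad and velocity of joint lid below 0.1 rad/s), for 0.3 s.
2. the clamp block sits home in the pocket, lid still open (value of joint lid above 1.78 rad and horizontal distance between block and pocket below 0.005 m and z of block in the frame of pocket between -0.003 and 0.003 m and angle between the x axis of block and the x axis of pocket, either way round below 0.15 rad), for 0.2 s.
3. the spacer lies squarely on the block, both in the case (all of step 2 and horizontal distance between spacer and block below 0.007 m and z of spacer in the frame of block between 0.021 and 0.027 m and (angle between the x axis of spacer and the x axis of block, either way round below 0.15 rad or angle between the x axis of spacer and the y axis of block, either way round below 0.15 rad)), for 0.2 s.
At the end, for the whole second after the job is handed in: Lid on its stop (over 1.78 rad); block upright on the pocket floor (height within 3 mm, centre within 5 mm, square within 0.15 rad); spacer flat on the block (21 to 27 mm above its underside), centred within 7 mm, edges parallel within 0.15 rad (quarter turn allowed); both at rest (all of step 3 and linear speed of each of block, spacer below 0.02 m/s); the robot touches nothing.
It fails at once if the lid slams: it swings open faster than 2.5 rad/s or falls shut faster than 2.5 rad/s (velocity of joint lid above 2.5 rad/s or velocity of joint lid below -2.5 rad/s).
It fails at once if the lid or case is forced: the fingers or the arm press on it with more than 35 N (contact force between any of the fingers, the arm and case above 35 N).
It fails at once if a bystander (nut, spanner or stubby driver) is moved by more than 30 mm (distance of any of nut_0, spanner_10, stubby_driver from where it was at the start of the episode above 0.03 m).
It also fails if it takes over 70 s, if anything falls off the work surface, if the arm or the gripper's body presses on something with over 40 N, if the wrist force passes 120 N, or if a joint passes its speed limit or range.

## Working session

There is one attempt and no reset: what is moved stays moved. The work goes in short steps, Python scripts to look and compute and a tool call to move; the robot and the scene stay as the last step left them, time stands still between calls to the robot, and variables do not carry over. Pictures are saved under pics/ and viewed, at most 13 in all, crops included, and the job is handed in when it is done.

Besides the shell and the picture viewer there is one more tool, called by a JSON object that holds its "fn" and its "kwargs". arm_command: Moves the arm, as the interface text tells. Its arguments: {"type":"object","properties":{"commands":{"type":"string"},"grip":{"type":"number"}},"required":["commands"]}

```bash
mkdir -p pics; ls
python3 - <<'E'
from cell import bot, imaging, masks_of
import cv2,numpy as np
s=bot.get_state();print(s['clock'],s['tcp_pos'],s['tcp_rot'],s['opening'],bot.tips_ahead)
ims=[]
for n in("side","top"):
    p,d=imaging.grab_frame(n);c=imaging.calibration(n);print(n,c)
    cv2.imwrite(f"pics/{n}0.png",p[:,:,::-1]); np.save(f"{n}_d.npy",d)
E
```

```text
pics
0.0 [0.25940945 0.59563742 0.3032725 ] [[-9.16793001e-01  3.99362391e-01 -5.23865117e-04]
 [ 3.99362731e-01  9.16792377e-01 -1.07067172e-03]
 [ 5.26895266e-05 -1.19079655e-03 -9.99999290e-01]] 0.9988723463297625 0.0726
side {'mtx': array([[492.94947827,   0.        , 325.67475843],
       [  0.        , 492.94947827, 199.70930076],
       [  0.        ,   0.        ,   1.        ]]), 'R': array([[-0.90947759, -0.41507062, -0.02380943],
       [-0.15044197,  0.38194565, -0.91185785],
       [ 0.38757931, -0.82573234, -0.40981505]]), 't': array([0.51914266, 0.06165039, 0.98777666])}
top {'mtx': array([[396.07367707,   0.        , 318.60706126],
       [  0.        , 396.07367707, 201.59809684],
       [  0.        ,   0.        ,   1.        ]]), 'R': array([[ 0.02942231, -0.99945735, -0.01481013],
       [-0.99434132, -0.0277522 , -0.10254339],
       [ 0.10207673,  0.01774339, -0.99461827]]), 't': array([0.1899756 , 0.48322394, 1.01926855])}
```

View pics/side0.png

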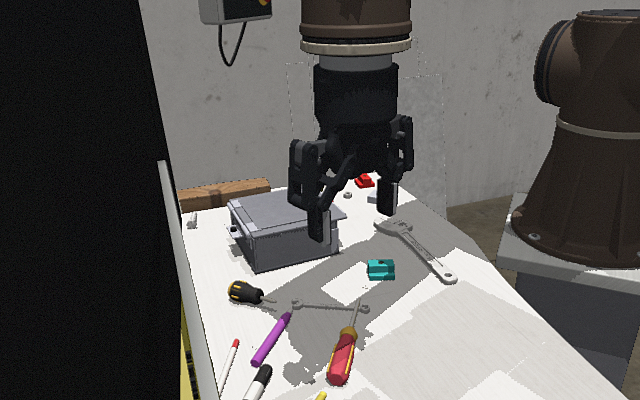

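View pics/top0.png

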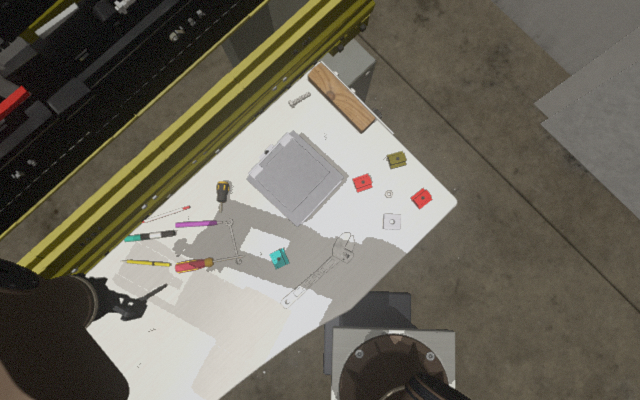

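The top view shows, as candidates for the block (T-shaped):
- olive (397,159), which matches the description
- red (362,183) and (421,198)
- turquoise (279,258)

It also shows the spacer at (392,221), the nut at (389,194) and the case lid centred at (297,177). The hinge side is the upper left edge, with the lip from (347,178) to (298,222). In the side view the open gripper hangs at (350,170).

```bash
cat > h.py <<'E'
from cell import bot, imaging, masks_of
import cv2,numpy as np
def world(n,d):
    c=imaging.calibration(n);K=c['mtx'];v,u=np.mgrid[:400,:640]
    P=np.stack([(u-K[0,2])/K[0,0]*d,(v-K[1,2])/K[1,1]*d,d],-1)
    return (P-c['t'])@c['R']
def rect(P):
    (c,s,a)=cv2.minAreaRect((P[:,:2]*1000).astype(np.float32));return np.round(c,1),np.round(s,1),round(a,1)
def proj(n,X):
    c=imaging.calibration(n);q=(np.atleast_2d(X)@c['R'].T+c['t'])@c['mtx'].T;return q[:,:2]/q[:,2:]
E
python3 - <<'E'
from h import *
pics={}
for n in("top","side"):
    p,d=imaging.grab_frame(n);W=world(n,d);pics[n]=(p,d,W);W[d==0]=np.nan
    for q in("case","lid","block","spacer","nut_0"):
        for m in masks_of(q,n)[:5]:
            M=m["pixels"]&(d>0);P=W[M]
            if len(P)<5: continue
            zt=np.percentile(P[:,2],85);T=P[P[:,2]>zt-.006] 
            print(n,q,round(m["score"],2),np.round(m["xy"]),M.sum(),"med",np.round(np.median(P,0),3),"rgb",np.median(p[M],0),"ztop",round(zt,4),"toprect",rect(T),"n",len(T), "hi" ,np.round(np.median(T,0),4))
p,d,W=pics["top"]
for n in("side","top"):
    q=pics[n][2]
    M=(abs(q[...,0]-.5)<.5)&(abs(q[...,1]-.1)<.3)&(abs(q[...,2])<.01);print(n,"table z",np.nanmedian(q[M][:,2]))
# heights behind the case along +45deg
for s in np.arange(0,.45,.03):
    X=[.53+.72*s,.24+.69*s]
    uv=proj("top",[X[0],X[1],.05])[0].astype(int); print(round(s,2),uv,np.round(W[uv[1],uv[0]],3))
c=cv2.resize(p[120:260,230:450],None,fx=3.6,fy=3.6,interpolation=cv2.INTER_CUBIC)
s=cv2.resize(pics["side"][0][50:270,230:430],None,fx=2.3,fy=2.3)
cv2.imwrite("pics/c1.png",c[:,:,::-1]);cv2.imwrite("pics/c2.png",s[:,:,::-1])
E
```

```text
top case 0.7 [292. 176.] 5097 med [0.533 0.267 0.079] rgb [159. 158. 160.] ztop 0.0817 toprect (array([533.2, 267. ]), array([189. , 173.2]), 48.7) n 4564 hi [0.5336 0.2673 0.0795]
top lid 0.91 [296. 183.] 5000 med [0.531 0.265 0.079] rgb [159. 158. 160.] ztop 0.0817 toprect (array([532.9, 266.3]), array([187.8, 173.5]), 48.5) n 4528 hi [0.5329 0.2663 0.0795]
top lid 0.2 [235. 244.] 87 med [0.365 0.429 0.007] rgb [153. 149. 142.] ztop 0.0102 toprect (array([365.3, 428.6]), array([112.4,  16.5]), 15.0) n 70 hi [0.3662 0.4291 0.0078]
top block 0.78 [362. 182.] 237 med [0.533 0.091 0.023] rgb [213.  86.  83.] ztop 0.0259 toprect (array([533.8,  89.3]), array([21.6, 42.2]), 20.5) n 132 hi [0.5334 0.0901 0.0248]
top block 0.71 [394. 160.] 235 med [0.598 0.001 0.023] rgb [132. 123.  69.] ztop 0.0262 toprect (array([599.4,  -0.6]), array([22.8, 41.1]), 15.6) n 132 hi [ 0.5994 -0.0014  0.0247]
top block 0.6 [282. 260.] 248 med [0.327 0.303 0.022] rgb [ 78. 139. 134.] ztop 0.0256 toprect (array([325.9, 304.9]), array([43.9, 22. ]), 26.3) n 143 hi [0.3246 0.3048 0.0244]
top block 0.58 [234. 23
[... 1551 characters left out ...]
 array([17.7, 17.9]), 70.4) n 39 hi [0.5056 0.022  0.0076]
side table z -0.000290749027428601
top table z 0.0007512991927476776
0.0 [305 180] [0.526 0.239 0.08 ]
0.03 [297 171] [0.548 0.26  0.08 ]
0.06 [289 163] [0.569 0.281 0.078]
0.09 [282 155] [0.588 0.299 0.079]
0.12 [274 146] [0.612 0.321 0.077]
0.15 [267 138] [0.652 0.351 0.004]
0.18 [259 130] [ 0.675  0.375 -0.   ]
0.21 [252 122] [ 0.698  0.396 -0.004]
0.24 [244 113] [0.689 0.397 0.099]
0.27 [237 105] [0.701 0.41  0.122]
0.3 [230  97] [0.701 0.415 0.177]
0.33 [222  89] [0.723 0.436 0.17 ]
0.36 [215  81] [ 1.109  0.72  -0.716]
0.39 [208  73] [ 1.15   0.757 -0.723]
0.42 [201  65] [ 1.184  0.789 -0.713]
0.45 [193  58] [0.691 0.428 0.394]
```

View pics/c1.png

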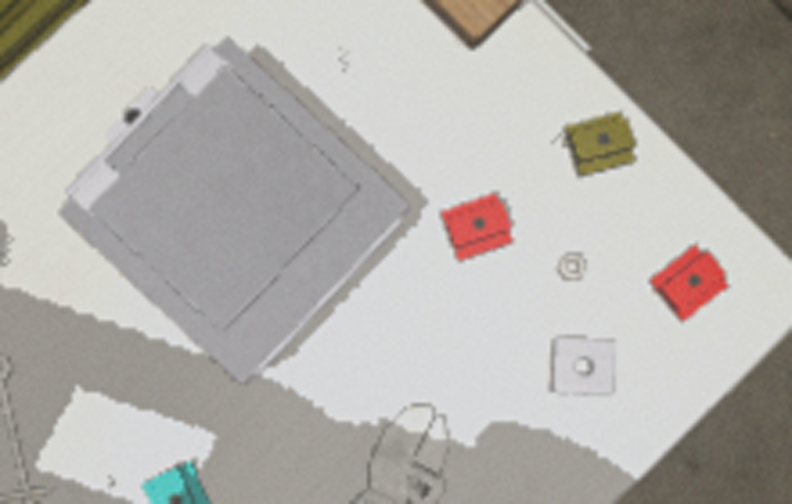

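View pics/c2.png

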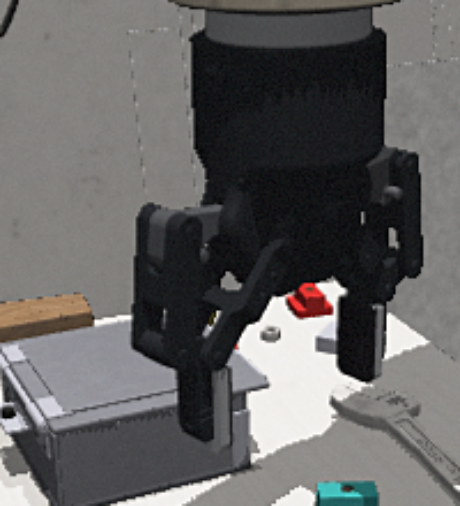

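The crops confirm the choice. The olive block is at crop (602,143), i.e. full-picture (397,160), and the red ones at crop (478,225) and (692,283) are look-alikes. The gripper crop shows light pads proud of the inner finger faces.

Run:
```python
from h import *
s=bot.get_state();R=s['tcp_rot'];t=s['tcp_pos']
W=world("side",np.load("side_d.npy"));d=np.load("side_d.npy")
P=((W-t)@R)[(d>0)];P=P[(np.linalg.norm(P[:,:2],axis=1)<.09)&(P[:,2]<.12)&(P[:,2]>-.06)]*1000
print("tool frame profile z: y ranges")
for z in range(-60,100,6):
    Q=P[(P[:,2]>=z)&(P[:,2]<z+6)]
    if len(Q)<3: continue
    a=Q[Q[:,1]>0];b=Q[Q[:,1]<=0]
    f=lambda q: (len(q),*np.round(np.percentile(q[:,1],[2,98])),*np.round(np.percentile(q[:,0],[2,98]))) if len(q)>2 else None
    print(z,f(a),f(b))
for n in("top","side"):
    dd=np.load(f"{n}_d.npy");W=world(n,dd)
    m=(dd>0)&(abs(W[...,2]-.079)<.006)&(np.hypot(W[...,0]-.533,W[...,1]-.267)<.15)
    Q=W[m];yaw=np.radians(48.6);ax=np.array([np.cos(yaw),np.sin(yaw)]);ay=np.array([-ax[1],ax[0]])
    x=(Q[:,:2]-[.533,.2667])@ax;y=(Q[:,:2]-[.533,.2667])@ay
    print(n,"x",np.percentile(x,[.3,1,99,99.7]),"y",np.percentile(y,[.3,1,99,99.7]),"z",np.median(Q[:,2]))
    # edge line fits: front edge per y bin, left edge per x bin
    for nm,a,b in(("front",x,y),("leftmax",-y,x),("right",y,x)):
        bs=[];es=[]
        for k in np.arange(-.07,.07,.006):
            k_=(b>k)&(b<k+.006)
            if k_.sum()>8: bs.append(k+.003);es.append(np.percentile(a[k_],2))
        if len(bs)>3:
            f=np.polyfit(bs,es,1);r=np.array(es)-np.polyval(f,bs);print(nm,"slope deg",np.degrees(np.arctan(f[0])).round(2),"off",f[1].round(4),"res",r.std().round(4),len(bs))
```

```text
tool frame profile z: y ranges
-60 (424, np.float64(3.0), np.float64(37.0), np.float64(-15.0), np.float64(36.0)) (55, np.float64(-19.0), np.float64(-0.0), np.float64(32.0), np.float64(37.0))
-54 (200, np.float64(9.0), np.float64(38.0), np.float64(-9.0), np.float64(32.0)) None
-48 (410, np.float64(2.0), np.float64(66.0), np.float64(-11.0), np.float64(11.0)) (120, np.float64(-63.0), np.float64(-1.0), np.float64(-3.0), np.float64(11.0))
-42 (575, np.float64(2.0), np.float64(68.0), np.float64(-11.0), np.float64(12.0)) (310, np.float64(-66.0), np.float64(-1.0), np.float64(1.0), np.float64(12.0))
-36 (545, np.float64(3.0), np.float64(69.0), np.float64(-11.0), np.float64(18.0)) (332, np.float64(-68.0), np.float64(-2.0), np.float64(3.0), np.float64(19.0))
-30 (468, np.float64(9.0), np.float64(70.0), np.float64(-11.0), np.float64(19.0)) (291, np.float64(-68.0), np.float64(-2.0), np.float64(2.0), np.float64(19.0))
-24 (434, np.float64(13.0), np.float64(71.0), np.float64(-12.0), np.float64(19.0)) (225, np.float64(-69.0), np.float64(-2.0), np.float64(-5.0), np.float64(19.0))
-18 (428, np.float64
[... 2082 characters left out ...]
 (3, np.float64(48.0), np.float64(49.0), np.float64(-8.0), np.float64(1.0)) (3, np.float64(-44.0), np.float64(-44.0), np.float64(-5.0), np.float64(3.0))
top x [-0.09349228 -0.09222317  0.0920436   0.09401059] y [-0.08648079 -0.08500296  0.08483561  0.08610397] z 0.07921065908112002
front slope deg -0.18 off -0.0901 res 0.0007 24
leftmax slope deg 0.0 off -0.0827 res 0.0009 24
right slope deg 0.13 off -0.0827 res 0.001 24
side x [-0.09082461 -0.0887934   0.09517226  0.09631768] y [-0.08579094 -0.08386323  0.08718723  0.08802616] z 0.07873862885298348
front slope deg -28.3 off -0.0494 res 0.0262 24
leftmax slope deg -4.28 off -0.0816 res 0.009 19
right slope deg -9.94 off -0.0748 res 0.0119 19
```

{"fn": "arm_command", "kwargs": {"commands": "-0.0356 -0.0301 0 0;-0.0356 -0.0301 0 0;-0.0356 -0.0301 0 0;-0.0356 -0.0301 0 0;-0.0356 -0.0301 0 0;-0.0356 -0.0301 0 0;-0.0356 -0.0301 0 0;-0.0356 -0.0301 0 0;0 0 0 -0.149;0 0 0 -0.149", "grip": 0}}

```text
clock: 1.95
tcp_pos: [0.4249, 0.2607, 0.3041]
tcp_rot: [[-0.994, 0.109, 0.0], [0.109, 0.994, 0.0], [-0.0, 0.0, -1.0]]
ft_force: [0.0, 0.7, 0.5]
opening: 1.002
grasp_force: 0.0
```

{"fn": "arm_command", "kwargs": {"commands": "0 0 0.032 0;0 0 0.032 0;0 0 0.032 0;0 0 0.032 0;0 0 0.032 0;0 0 0.033 0;0 0 0 0;-0.0023 0.0033 0 0;-0.0023 0.0033 0 0;0 0 0 0"}}

```text
clock: 3.2
tcp_pos: [0.4306, 0.2681, 0.1119]
tcp_rot: [[-0.994, 0.112, 0.002], [0.112, 0.994, 0.001], [-0.002, 0.001, -1.0]]
ft_force: [-0.8, 0.0, 0.4]
opening: 0.998
grasp_force: 0.0
```

Run:
```python
from h import *
p,d=imaging.grab_frame("side")
s=bot.get_state();print(s['tcp_pos'],s['ft_force'],proj("side",s['tcp_pos']))
u,v=proj("side",s['tcp_pos'])[0].astype(int)
c=cv2.resize(p[max(0,v-40):v+90,u-100:u+80],None,fx=4,fy=4,interpolation=cv2.INTER_CUBIC)
print(u,v);cv2.imwrite("pics/s2.png",c[:,:,::-1])
```

```text
[0.43026107 0.2678305  0.11169811] [-1.12113359 -0.2727527  -0.48348825] [[333.45094982 198.24588226]]
333 198
```

View pics/s2.png

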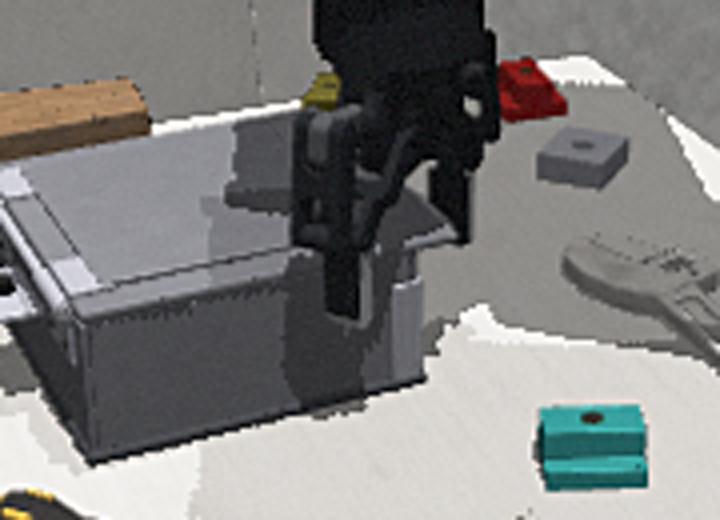

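In the crop, finger B stands outside the left side wall at (345,300). Finger A is in front of the lip at (460,230), so the straddle is as planned.

{"fn": "arm_command", "kwargs": {"commands": "-0.0006 0.0008 0 0;-0.0006 0.0008 0 0;-0.0006 0.0008 0 0;-0.0006 0.0008 0 0;0 0 0 0"}}

```text
clock: 3.88
tcp_pos: [0.4326, 0.2704, 0.1109]
tcp_rot: [[-0.994, 0.113, -0.0], [0.113, 0.994, -0.0], [0.0, -0.0, -1.0]]
ft_force: [0.2, -0.3, -0.2]
opening: 0.999
grasp_force: 0.0
```

{"fn": "arm_command", "kwargs": {"commands": "-0.0006 0.0008 0 0;-0.0006 0.0008 0 0;-0.0006 0.0008 0 0;0 0 0 0"}}

```text
clock: 4.38
tcp_pos: [0.4341, 0.2722, 0.1107]
tcp_rot: [[-0.994, 0.113, -0.001], [0.113, 0.994, -0.001], [0.001, -0.001, -1.0]]
ft_force: [-3.3, -3.3, 0.2]
opening: 1.0
grasp_force: 2.4
```

{"fn": "arm_command", "kwargs": {"commands": "-0.0006 0.0008 0 0;0 0 0 0"}}

```text
clock: 4.62
tcp_pos: [0.4342, 0.2726, 0.1106]
tcp_rot: [[-0.994, 0.113, -0.002], [0.113, 0.994, -0.001], [0.002, -0.002, -1.0]]
ft_force: [-5.1, -5.6, 0.3]
opening: 0.999
grasp_force: 4.0
```

{"fn": "arm_command", "kwargs": {"commands": "-0.0006 0.0008 0 0;0 0 -0.001 0;0 0 -0.001 0;0 0 0 0"}}

```text
clock: 5.12
tcp_pos: [0.4343, 0.273, 0.1123]
tcp_rot: [[-0.994, 0.113, -0.004], [0.113, 0.994, -0.002], [0.003, -0.002, -1.0]]
ft_force: [-8.1, -6.7, -1.5]
opening: 1.003
grasp_force: 5.3
```

{"fn": "arm_command", "kwargs": {"commands": "0 0 -0.001 0;0 0 -0.001 0;0 0 0 0"}}

```text
clock: 5.5
tcp_pos: [0.4343, 0.273, 0.1144]
tcp_rot: [[-0.994, 0.113, -0.004], [0.113, 0.994, -0.002], [0.003, -0.002, -1.0]]
ft_force: [-7.3, -7.6, -1.4]
opening: 0.996
grasp_force: 5.3
```

```bash
cat >> h.py <<'E'
def lid():
    out={}
    yaw=np.radians(48.6);ax=np.array([np.cos(yaw),np.sin(yaw)]);ay=np.array([-ax[1],ax[0]])
    for n in("top","side"):
        p,d=imaging.grab_frame(n);W=world(n,d)
        for m in masks_of("lid",n)[:1]:
            M=cv2.erode(m["pixels"].astype(np.uint8),np.ones((5,5)))>0
            P=W[M&(d>0)];x=(P[:,:2]-[.533,.2667])@ax-.093;z=P[:,2]
            k=(abs(x)<.3)
            # plane tilt via robust line z(x)
            A=np.c_[x[k],z[k]].astype(np.float32);l=cv2.fitLine(A,cv2.DIST_HUBER,0,.01,.01).ravel()
            out[n]=(round(m["score"],2),"slope deg",np.degrees(np.arctan2(l[1],l[0])).round(2),"pt",l[2:].round(4),"n",len(A))
    return out
E
python3 -c "
from h import *
print(lid())"
```

```text
{'top': (0.78, 'slope deg', np.float32(-0.52), 'pt', array([-0.0797,  0.0807], dtype=float32), 'n', 1420), 'side': (0.86, 'slope deg', np.float32(-0.96), 'pt', array([-0.064 ,  0.0804], dtype=float32), 'n', 2421)}
```

{"fn": "arm_command", "kwargs": {"commands": "-0.0002 0.0002 -0.0032 0;-0.0002 0.0003 -0.0032 0;-0.0002 0.0003 -0.0032 0;-0.0002 0.0003 -0.0032 0;-0.0002 0.0003 -0.0032 0;0 0 0 0"}}

```text
clock: 6.45
tcp_pos: [0.4351, 0.274, 0.1304]
tcp_rot: [[-0.994, 0.113, -0.004], [0.113, 0.994, -0.002], [0.004, -0.003, -1.0]]
ft_force: [-9.3, -8.1, -0.3]
opening: 0.999
grasp_force: 6.4
```

{"fn": "arm_command", "kwargs": {"commands": "-0.0003 0.0005 -0.0063 0;-0.0005 0.0007 -0.0063 0;-0.0006 0.0008 -0.0063 0;-0.0007 0.001 -0.0062 0;-0.0008 0.0012 -0.0062 0;-0.0009 0.0014 -0.0061 0;-0.0011 0.0016 -0.006 0;0 0 0 0"}}

```text
clock: 7.45
tcp_pos: [0.4419, 0.2813, 0.1744]
tcp_rot: [[-0.994, 0.113, -0.002], [0.113, 0.994, -0.001], [0.002, -0.001, -1.0]]
ft_force: [-7.1, -5.2, 2.1]
opening: 1.005
grasp_force: 4.3
```

{"fn": "arm_command", "kwargs": {"commands": "-0.0017 0.0025 -0.0089 0;-0.002 0.0029 -0.0087 0;-0.0025 0.0036 -0.0085 0;-0.0028 0.004 -0.0083 0;-0.003 0.0043 -0.008 0;-0.0033 0.0047 -0.0077 0;0 0 0 0"}}

```text
clock: 8.32
tcp_pos: [0.4605, 0.3021, 0.2248]
tcp_rot: [[-0.994, 0.112, 0.0], [0.112, 0.994, 0.0], [-0.0, 0.0, -1.0]]
ft_force: [-3.9, -3.7, 2.3]
opening: 1.001
grasp_force: 2.8
```

{"fn": "arm_command", "kwargs": {"commands": "-0.0076 0.0021 -0.0074 0;-0.0078 0.0024 -0.0071 0;-0.008 0.0027 -0.0067 0;-0.0082 0.003 -0.0064 0;-0.0084 0.0033 -0.006 0;-0.0086 0.0035 -0.0056 0;-0.0087 0.0037 -0.0052 0;-0.0089 0.0039 -0.0047 0;0 0 0 0"}}

```text
clock: 9.45
tcp_pos: [0.53, 0.3193, 0.2738]
tcp_rot: [[-0.994, 0.113, 0.001], [0.113, 0.994, 0.0], [-0.001, 0.001, -1.0]]
ft_force: [-0.2, -0.3, 1.1]
opening: 0.998
grasp_force: 0.3
```

```bash
python3 -c "
from h import *
print(lid())
s=bot.get_state();t=s['tcp_pos'];print(t,s['ft_force'],((t[0]-.533)*.661+(t[1]-.2667)*.75)-.093)
p,d=imaging.grab_frame('side')
cv2.imwrite('pics/s3.png',cv2.resize(p[60:300,180:460],None,fx=2.5,fy=2.5)[:,:,::-1])"
```

```text
{'top': (0.96, 'slope deg', np.float32(-61.24), 'pt', array([-0.052 ,  0.1865], dtype=float32), 'n', 92), 'side': (0.86, 'slope deg', np.float32(-61.5), 'pt', array([-0.0429,  0.168 ], dtype=float32), 'n', 3103)}
[0.52873179 0.31888834 0.27326989] [0.50175898 0.12759807 1.038513  ] -0.0566800293993232
```

View pics/s3.png

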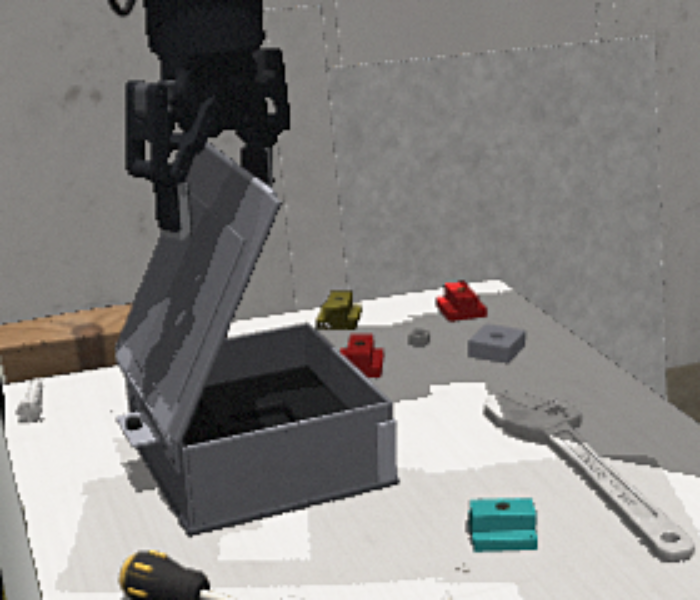

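The picture shows the lid at about 61°, with one finger in front at (260,165) and one behind at (170,220). I'll narrow the jaw to cage the lip.

{"fn": "arm_command", "kwargs": {"commands": "0 0 0 0;0 0 0 0;0 0 0 0;0 0 0 0", "grip": 0.45}}

```text
clock: 10.2
tcp_pos: [0.529, 0.3191, 0.2735]
tcp_rot: [[-0.994, 0.113, 0.0], [0.113, 0.994, 0.0], [-0.0, 0.0, -1.0]]
ft_force: [-0.3, -0.6, 0.1]
opening: 0.549
grasp_force: 0.3
```

{"fn": "arm_command", "kwargs": {"commands": "-0.004 0.0057 -0.002 0;-0.004 0.0057 -0.002 0;-0.004 0.0057 -0.002 0;-0.004 0.0057 -0.002 0;-0.004 0.0057 -0.002 0;-0.004 0.0057 -0.002 0;-0.004 0.0057 -0.001 0;-0.004 0.0057 -0.001 0;-0.0034 0.0049 -0.001 0;-0.0029 0.0041 0 0"}}

```text
clock: 11.45
tcp_pos: [0.5735, 0.3693, 0.2886]
tcp_rot: [[-0.994, 0.113, 0.0], [0.113, 0.994, 0.0], [-0.0, 0.0, -1.0]]
ft_force: [-0.2, 0.0, -0.0]
opening: 0.551
grasp_force: 0.1
```

{"fn": "arm_command", "kwargs": {"commands": "-0.002 0.0029 0 0;-0.002 0.0029 0 0;-0.002 0.0029 0 0;-0.002 0.0029 0 0;-0.002 0.0029 0 0;-0.002 0.0029 0 0;-0.002 0.0029 0 0;-0.002 0.0029 0 0;-0.002 0.0029 0 0;-0.002 0.0029 0 0"}}

```text
clock: 12.7
tcp_pos: [0.5966, 0.3957, 0.2885]
tcp_rot: [[-0.994, 0.113, 0.0], [0.113, 0.994, -0.0], [-0.0, -0.0, -1.0]]
ft_force: [-1.1, -0.4, 0.1]
opening: 0.546
grasp_force: 0.0
```

```bash
python3 -c "
from h import *
print(lid())
s=bot.get_state();t=s['tcp_pos'];print(t,s['ft_force'],((t[0]-.533)*.661+(t[1]-.2667)*.75)-.093)"
```

```text
{'top': (0.76, 'slope deg', np.float32(73.66), 'pt', array([0.0275, 0.1747], dtype=float32), 'n', 522), 'side': (0.63, 'slope deg', np.float32(74.28), 'pt', array([0.0346, 0.1716], dtype=float32), 'n', 431)}
[0.59636506 0.39555182 0.28842763] [-0.14533912  0.12016593 -0.02940568] 0.04552317230024963
```

{"fn": "arm_command", "kwargs": {"commands": "0 0 -0.027 0;0 0 -0.027 0;0 0 -0.027 0;-0.0067 -0.0562 0 0;-0.0067 -0.0562 0 0;-0.0067 -0.0562 0 0;-0.0067 -0.0562 0 0;-0.0067 -0.0562 0 0;-0.0067 -0.0562 0 0;-0.0067 -0.0562 0 0", "grip": 0}}

```text
clock: 14.15
tcp_pos: [0.5984, -0.0025, 0.3697]
tcp_rot: [[-0.994, 0.112, 0.0], [0.112, 0.994, -0.0], [-0.0, -0.0, -1.0]]
ft_force: [0.9, 0.9, 0.7]
opening: 1.001
grasp_force: 0.0
```

Run:
```python
from h import *
s=bot.get_state();print(s['tcp_pos'],s['tcp_rot'][:2,:2].round(3).tolist())
print(lid())
for n in("top","side"):
    p,d=imaging.grab_frame(n);W=world(n,d);cv2.imwrite(f"pics/{n}4.png",p[:,:,::-1]);np.save(f"{n}4.npy",d)
p=cv2.imread("pics/top4.png");
cv2.imwrite("pics/c4.png",np.hstack([cv2.resize(p[115:235,235:355],(480,480),interpolation=cv2.INTER_CUBIC)]))
```

```text
[ 0.59835455 -0.00246275  0.36974496] [[-0.994, 0.112], [0.112, 0.994]]
{'top': (0.88, 'slope deg', np.float32(73.72), 'pt', array([0.0273, 0.174 ], dtype=float32), 'n', 2855), 'side': (0.96, 'slope deg', np.float32(74.16), 'pt', array([0.0379, 0.1833], dtype=float32), 'n', 506)}
```

View pics/c4.png

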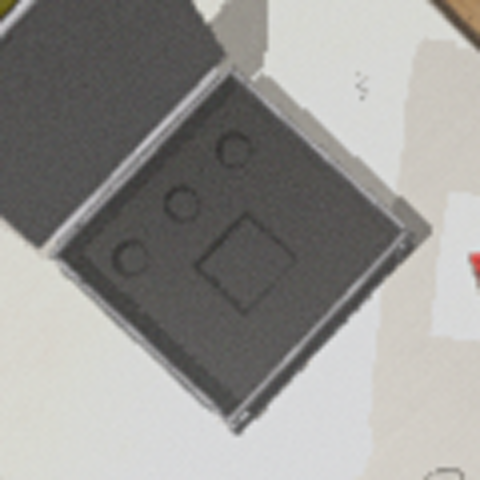

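The crop shows the insert with three round recesses along the hinge side and the pocket centred at crop (246,263), full-picture (296.5,180.8). Next I measure the pocket and block in both views.

Run:
```python
from h import *
yaw=np.radians(48.6);ax=np.array([np.cos(yaw),np.sin(yaw)]);ay=np.array([-ax[1],ax[0]])
for n in("top","side"):
    d=np.load(n+"4.npy");W=world(n,d);rel=W[...,:2]-[.533,.2667];x=rel@ax;y=rel@ay;z=W[...,2]
    ins=(d>0)&(x>-.06)&(x<.075)&(abs(y)<.07)&(z<.045)
    zt=np.median(z[ins]);lo=ins&(z<zt-.005)
    print(n,"insert z",zt.round(4),"floor z",np.median(z[lo]).round(4),lo.sum())
    nn,lab,st,ce=cv2.connectedComponentsWithStats(lo.astype(np.uint8))
    for i in range(1,nn):
        if st[i,4]>60:
            P=W[lab==i];print(" comp",st[i,4],rect(P),"casexy",((P[:,:2].mean(0)-[.533,.2667])@np.c_[ax,ay]).round(4),"mean",P.mean(0).round(4))
    # rim
    rim=(d>0)&(z>.062)&(z<.078)&(abs(x)<.13)&(abs(y)<.1)
    if rim.sum()>20: print(" rim",rect(W[rim]),np.percentile(x[rim],[1,99]),np.percentile(y[rim],[1,99]))
# block, spacer from initial frame
d=np.load("top_d.npy");W=world("top",d)
for nm,c in(("block",(.598,0)),("spacer",(.432,.009)),("nut",(.505,.02))):
    k=(d>0)&(np.hypot(W[...,0]-c[0],W[...,1]-c[1])<.04)
    for lo,hi in((.006,.05),(.012,.05),(.019,.05)):
        P=W[k&(W[...,2]>lo)&(W[...,2]<hi)]
        if len(P)>8: print(nm,lo,rect(P),len(P),P.mean(0).round(4))
d=np.load("side4.npy");W=world("side",d)
for nm,c in(("block",(.598,0)),("spacer",(.432,.009))):
    k=(d>0)&(np.hypot(W[...,0]-c[0],W[...,1]-c[1])<.04)
    for lo,hi in((.006,.05),(.012,.018),(.019,.05)):
        P=W[k&(W[...,2]>lo)&(W[...,2]<hi)]
        if len(P)>8: print("side",nm,lo,rect(P),len(P),P.mean(0).round(4))
print(proj("side",[.598,0,.02]))
```

```text
top insert z 0.0323 floor z 0.0229 450
 comp 299 (array([533.2, 265.9]), array([44. , 48.9]), 48.9) casexy [-0.0002 -0.0004] mean [0.5332 0.2663 0.0228]
 rim (array([540.7, 274.7]), array([165.4, 170.4]), 48.7) [-0.07136877  0.09328273] [-0.08478532  0.08442377]
side insert z 0.0315 floor z 0.0227 191
 comp 143 (array([543.7, 254.1]), array([43.2, 25.5]), 44.8) casexy [-0.0035 -0.0185] mean [0.5446 0.2519 0.0227]
 rim (array([542.5, 278.6]), array([173. , 174.7]), 49.0) [-0.06944172  0.0992472 ] [-0.08554843  0.08694303]
block 0.006 (array([597.5,   4.4]), array([41.4, 58.4]), 16.8) 259 [ 0.5982 -0.0007  0.0187]
block 0.012 (array([599.5,  -2. ]), array([39.5, 44.3]), 17.4) 183 [ 0.5984 -0.0017  0.0224]
block 0.019 (array([599.4,  -2.1]), array([22.6, 44. ]), 16.7) 142 [ 0.5994 -0.0015  0.0249]
spacer 0.006 (array([429.7,   5.5]), array([55.7, 44.1]), 80.0) 253 [0.4313 0.0094 0.0164]
spacer 0.012 (array([431.4,   9.4]), array([44.6, 39.9]), 89.3) 238 [0.4312 0.009  0.0169]
spacer 0.019 (array([430.8,  10.9]), array([41.7, 37. ]), 85.4) 29 [0.4322 0.0091 0.02  ]
nut 0.006 (array([503.9,  26. ]), array([48.5, 34.8]), 53.6) 39 [0.5048 0.0188 0.0099]
side block 0.006 (array([5.993e+02, 2.000e-01]), array([39.7, 50.8]), 17.9) 189 [0.5961 0.0062 0.0163]
side block 0.012 (array([589.2,   5.5]), array([47.5, 24.3]), 76.1) 29 [0.593  0.0122 0.015 ]
side block 0.019 (array([ 5.993e+02, -3.000e-01]), array([22.6, 49. ]), 15.3) 80 [0.5984 0.002  0.0233]
side spacer 0.006 (array([431.5,  10.8]), array([51.7, 40.7]), 87.2) 222 [0.4304 0.0162 0.0136]
side spacer 0.012 (array([431.7,  10.8]), array([51.7, 40.2]), 87.2) 165 [0.4314 0.0128 0.0153]
[[315.41937803 180.76574998]]
```

{"fn": "arm_command", "kwargs": {"commands": "0 0 0.03 -0.1345;0 0 0.045 -0.1345;0 0 0.045 -0.1345;-0.0013 0.0007 0.045 0;0 0 0.045 0;0 0 0.035 0;0 0 0.025 0;0 0 0.0187 0;0 0 0 0"}}

```text
clock: 15.58
tcp_pos: [0.5992, 0.0012, 0.0798]
tcp_rot: [[-0.958, -0.288, -0.002], [-0.288, 0.958, 0.0], [0.002, 0.001, -1.0]]
ft_force: [-0.7, 0.6, -0.0]
opening: 1.002
grasp_force: 0.0
```

{"fn": "arm_command", "kwargs": {"commands": "0.0005 -0.0025 0 0;0 0 0 0;0 0 0 0;0 0 0 0;0 0 0 0;0 0 0 0;0 0 0 0", "grip": 0.55}}

```text
clock: 16.45
tcp_pos: [0.6006, -0.0023, 0.0821]
tcp_rot: [[-0.958, -0.286, 0.002], [-0.286, 0.958, -0.0], [-0.002, -0.001, -1.0]]
ft_force: [-1.8, -0.0, 11.2]
opening: 0.5
grasp_force: 60.8
```

{"fn": "arm_command", "kwargs": {"commands": "0 0 -0.02 0;0 0 -0.04 0;0 0 -0.04 0;-0.0024 0.0553 0 0;-0.0024 0.0553 0 0;-0.0024 0.0553 0 0;-0.0024 0.0553 0 0;-0.0024 0.0551 0 0;0 0 0 -0.14;0 0 0 -0.14"}}

```text
clock: 17.7
tcp_pos: [0.532, 0.267, 0.1822]
tcp_rot: [[-0.838, -0.545, 0.001], [-0.545, 0.838, 0.0], [-0.001, -0.0, -1.0]]
ft_force: [0.5, -0.9, -0.6]
opening: 0.496
grasp_force: 62.4
```

{"fn": "arm_command", "kwargs": {"commands": "0 0 0 -0.14;0 0 0 -0.14;0 0 0 0;0 0 0 0"}}

```text
clock: 18.2
tcp_pos: [0.5324, 0.266, 0.1815]
tcp_rot: [[-0.662, -0.75, 0.001], [-0.75, 0.662, 0.0], [-0.001, -0.0, -1.0]]
ft_force: [-0.4, -0.1, -1.8]
opening: 0.498
grasp_force: 62.4
```

Run:
```python
from h import *
s=bot.get_state();R=s['tcp_rot'];t=s['tcp_pos'];print(t,R[:2,:2].round(3).tolist(),s['opening'],s['grasp_force'])
p,d=imaging.grab_frame("side");W=world("side",d)
hsv=cv2.cvtColor(p,cv2.COLOR_RGB2HSV)
k=(d>0)&(np.linalg.norm(W-(t+[0,0,-.075]),axis=-1)<.06)
ol=k&(abs(hsv[...,0].astype(int)-29)<8)&(hsv[...,1]>80)
P=(W[ol]-t)@R*1000
print(ol.sum(),np.percentile(P,[1,5,50,95,99],axis=0).round(1))
for z in range(48,96,4):
    Q=P[(P[:,2]>=z)&(P[:,2]<z+4)]
    if len(Q)>3: print(z,len(Q),"x",np.percentile(Q[:,0],[3,97]).round(1),"y",np.percentile(Q[:,1],[3,97]).round(1))
u,v=proj("side",t-[0,0,.07])[0].astype(int)
cv2.imwrite("pics/s5.png",cv2.resize(p[v-60:v+60,u-70:u+70],None,fx=5,fy=5,interpolation=cv2.INTER_CUBIC)[:,:,::-1])
```

```text
[0.53237371 0.26600783 0.18147609] [[-0.662, -0.75], [-0.75, 0.662]] 0.49843107104836676 62.43146783905104
224 [[-19.7 -20.7  57.6]
 [-19.4 -16.6  58.5]
 [-10.1  12.8  73.1]
 [ 17.9  22.6  80.9]
 [ 20.   24.   82.1]]
56 30 x [-10.4  -1.1] y [-22.2  12.1]
60 10 x [-10.9  -9.8] y [-18.7  11.9]
64 16 x [-11.   -9.4] y [-16.8  15.9]
68 17 x [-16.4  17. ] y [-12.3  21.8]
72 78 x [-19.6  19.8] y [-15.8  22.7]
76 50 x [-19.6  19.1] y [-6.4 23.4]
80 22 x [-19.3  17.5] y [-1.  22.8]
```

View pics/s5.png

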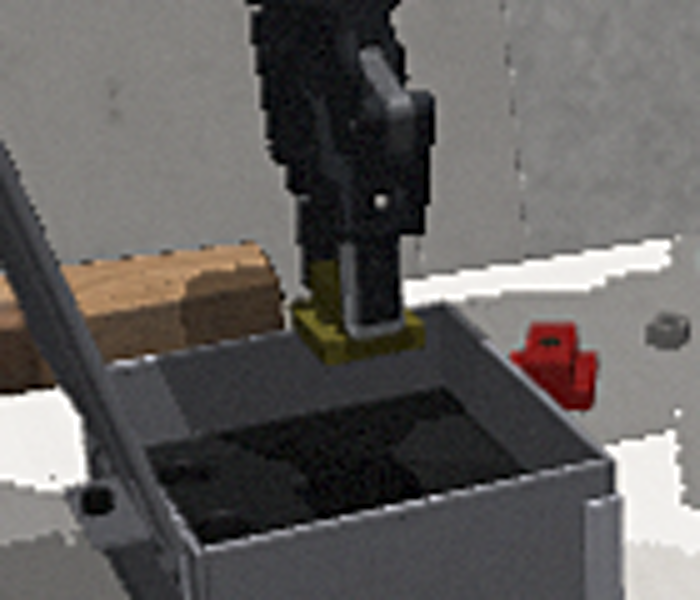

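The crop shows the olive block level in the jaws at (360,335) over the open case, with the bottom about 82 mm ahead of the TCP and centred to within 1 mm.

{"fn": "arm_command", "kwargs": {"commands": "-0.0005 -0.0006 0.02 0;0 0 0.02 0;0 0 0.015 0;0 0 0.0085 0;0 0 0 0;0 0 0.002 0;0 0 0.002 0;0 0 0 0"}}

```text
clock: 19.25
tcp_pos: [0.5331, 0.266, 0.1135]
tcp_rot: [[-0.66, -0.752, 0.0], [-0.752, 0.66, 0.0], [-0.0, -0.0, -1.0]]
ft_force: [-0.3, 0.3, -2.2]
opening: 0.496
grasp_force: 62.4
```

Bottom at about 31.5 mm, no contact yet (force is the block's weight).

{"fn": "arm_command", "kwargs": {"commands": "0 0 0.0015 0;0 0 0.0015 0;0 0 0.0015 0;0 0 0 0"}}

```text
clock: 19.75
tcp_pos: [0.533, 0.266, 0.1087]
tcp_rot: [[-0.659, -0.752, -0.0], [-0.752, 0.659, -0.0], [0.0, 0.0, -1.0]]
ft_force: [-0.2, -0.5, -0.8]
opening: 0.491
grasp_force: 62.4
```

{"fn": "arm_command", "kwargs": {"commands": "0 0 0.0015 0;0 0 0.0015 0;0 0 0.001 0;0 0 0 0"}}

```text
clock: 20.25
tcp_pos: [0.533, 0.266, 0.1047]
tcp_rot: [[-0.659, -0.752, -0.0], [-0.752, 0.659, -0.0], [0.0, 0.0, -1.0]]
ft_force: [-0.8, -0.6, -1.3]
opening: 0.492
grasp_force: 62.4
```

{"fn": "arm_command", "kwargs": {"commands": "0 0 0.0005 0;0 0 0.0005 0;0 0 0.0005 0;0 0 0 0"}}

```text
clock: 20.75
tcp_pos: [0.5331, 0.266, 0.1041]
tcp_rot: [[-0.659, -0.752, 0.0], [-0.752, 0.659, 0.0], [-0.0, -0.0, -1.0]]
ft_force: [-3.6, -1.8, 14.1]
opening: 0.494
grasp_force: 64.3
```

{"fn": "arm_command", "kwargs": {"commands": "0 0 -0.0008 0;0 0 0 0;0 0 0 0;0 0 0 0", "grip": 0.3}}

```text
clock: 21.25
tcp_pos: [0.5331, 0.266, 0.104]
tcp_rot: [[-0.659, -0.752, -0.0], [-0.752, 0.659, -0.0], [0.0, 0.0, -1.0]]
ft_force: [-0.4, -0.3, 1.1]
opening: 0.697
grasp_force: 0.0
```

{"fn": "arm_command", "kwargs": {"commands": "0 0 -0.01 0;0 0 -0.03 0;0 0 -0.04 0;0 0 -0.04 0;0 0 -0.02 0;0.0475 -0.0375 0 0;0.0475 -0.0375 0 0;0.0475 -0.0375 0 0;0 0 0 0.187;0 0 0 0.187", "grip": 0}}

```text
clock: 22.5
tcp_pos: [0.5237, 0.0836, 0.2449]
tcp_rot: [[-0.892, -0.452, 0.001], [-0.452, 0.892, 0.0], [-0.001, -0.0, -1.0]]
ft_force: [0.3, 0.2, 0.6]
opening: 0.997
grasp_force: 0.0
```

Run:
```python
from h import *
s=bot.get_state();print(s['clock'],s['tcp_pos'],s['tcp_rot'][:2,:2].round(3).tolist())
l=lid();print(l)
for n in("top","side"):
    p,d=imaging.grab_frame(n);W=world(n,d);hsv=cv2.cvtColor(p,cv2.COLOR_RGB2HSV)
    ol=(d>0)&(np.hypot(W[...,0]-.533,W[...,1]-.266)<.05)&(abs(hsv[...,0].astype(int)-29)<8)&(hsv[...,1]>70)
    P=W[ol];print(n,len(P),rect(P),P[:,2].max().round(4))
    T=P[P[:,2]>.0415]; 
    if len(T)>5: print(" top",rect(T),np.median(T,0).round(4),len(T))
    k=(d>0)&(np.hypot(W[...,0]-.432,W[...,1]-.0095)<.04)&(W[...,2]>.012)&(W[...,2]<.022)
    if k.sum()>50: print(" spacer",rect(W[k]),W[k].mean(0).round(4),k.sum())
    if n=="top": cv2.imwrite("pics/t6.png",cv2.resize(p[115:265,235:435],(800,600),interpolation=cv2.INTER_CUBIC)[:,:,::-1])
```

```text
22.5 [0.52371384 0.08363193 0.24491786] [[-0.892, -0.452], [-0.452, 0.892]]
{'top': (0.64, 'slope deg', np.float32(73.7), 'pt', array([0.0273, 0.1739], dtype=float32), 'n', 2987), 'side': (0.74, 'slope deg', np.float32(73.99), 'pt', array([0.0411, 0.1954], dtype=float32), 'n', 440)}
top 264 (array([534.1, 264.8]), array([42.7, 45.8]), 49.5) 0.0515
 top (array([532.2, 264.5]), array([22.2, 43.3]), 49.5) [0.5326 0.2643 0.0465] 140
side 255 (array([538.3, 260.1]), array([43.6, 62. ]), 51.4) 0.0475
 top (array([533.5, 265.8]), array([21.8, 47.2]), 49.6) [0.5306 0.2688 0.0457] 137
 spacer (array([431.8,  10.8]), array([49.1, 40.6]), 88.0) [0.4314 0.0126 0.0153] 161
```

View pics/t6.png

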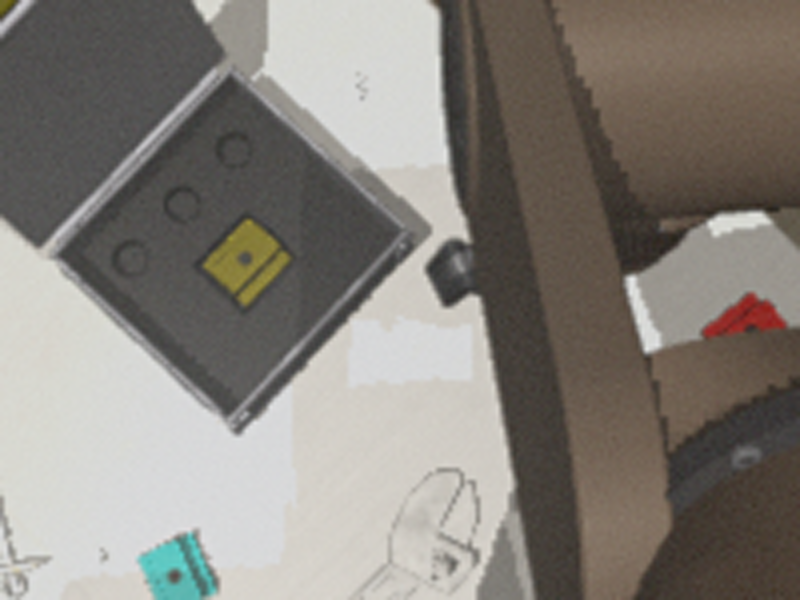

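The crop shows the block seated in the pocket at (245,262) with an even gap all round, and the lid still back on its stop. Now the spacer.

{"fn": "arm_command", "kwargs": {"commands": "0 0 0 0.1623;0 0 0 0.1623;0 0 0 0.1623;0.0303 -0.0251 0 0;0.0303 -0.0251 0 0;0.0303 -0.0251 0.03 0;0 0 0.045 0;0 0 0.045 0;0 0 0.035 0;0 0 0.015 0"}}

```text
clock: 24.05
tcp_pos: [0.4313, 0.0105, 0.0724]
tcp_rot: [[-1.0, 0.007, -0.002], [0.007, 1.0, 0.0], [0.002, 0.0, -1.0]]
ft_force: [-0.1, -0.5, -1.3]
opening: 1.001
grasp_force: 0.0
```

{"fn": "arm_command", "kwargs": {"commands": "0 0 0 0;0 0 0 0"}}

```text
clock: 24.3
tcp_pos: [0.4323, 0.0104, 0.0746]
tcp_rot: [[-1.0, 0.009, 0.001], [0.009, 1.0, -0.0], [-0.001, -0.0, -1.0]]
ft_force: [0.5, 0.2, -0.2]
opening: 1.004
grasp_force: 0.0
```

{"fn": "arm_command", "kwargs": {"commands": "0 0 0 0;0 0 0 0;0 0 0 0;0 0 0 0;0 0 0 0;0 0 -0.01 0;0 0 -0.03 0;0 0 -0.03 0;0 0 -0.03 0", "grip": 0.55}}

```text
clock: 25.42
tcp_pos: [0.4317, 0.0103, 0.1755]
tcp_rot: [[-1.0, 0.01, -0.0], [0.01, 1.0, -0.0], [0.0, -0.0, -1.0]]
ft_force: [0.2, -0.4, -1.5]
opening: 0.498
grasp_force: 62.3
```

{"fn": "arm_command", "kwargs": {"commands": "-0.0197 0.0512 0 0;-0.0197 0.0512 0 0;-0.0197 0.0512 0 0;-0.0197 0.0512 0 0;-0.0197 0.0512 0 0;0 0 0 -0.173;0 0 0 -0.173;0 0 0 -0.173;0 0 0 -0.173;0 0 0 -0.173"}}

```text
clock: 26.68
tcp_pos: [0.5328, 0.2652, 0.1746]
tcp_rot: [[-0.652, -0.758, -0.0], [-0.758, 0.652, -0.0], [0.0, 0.0, -1.0]]
ft_force: [0.5, 0.7, -2.1]
opening: 0.493
grasp_force: 62.5
```

Run:
```python
from h import *
p,d=imaging.grab_frame("side")
s=bot.get_state();R=s['tcp_rot'];t=s['tcp_pos'];print(s['clock'],t,R[:2,:2].round(3).tolist(),s['opening'],s['grasp_force'])
W=world("side",d);P=(W[d>0]-t)@R*1000
P=P[(abs(P[:,0])<40)&(abs(P[:,1])<35)&(P[:,2]>50)&(P[:,2]<100)]
for z in range(50,96,3):
    Q=P[(P[:,2]>=z)&(P[:,2]<z+3)]
    if len(Q)>3: print(z,len(Q),"x",np.percentile(Q[:,0],[3,97]).round(1),"y",np.percentile(Q[:,1],[3,97]).round(1))
u,v=proj("side",t-[0,0,.07])[0].astype(int)
cv2.imwrite("pics/s7.png",cv2.resize(p[v-60:v+60,u-70:u+70],None,fx=5,fy=5,interpolation=cv2.INTER_CUBIC)[:,:,::-1])
```

```text
26.725 [0.53285599 0.2651596  0.17461705] [[-0.645, -0.764], [-0.764, 0.645]] 0.4986083003001627 62.44971055537462
50 35 x [-11.4   9.8] y [-24.9  33.4]
53 29 x [-11.8   5.4] y [-23.6  34.7]
56 66 x [-18.2  15.5] y [-24.6  33. ]
59 82 x [-19.2  19.1] y [-23.1  33.8]
62 38 x [-19.8  17.6] y [-16.5  32.8]
65 33 x [-19.5  18.8] y [-15.9  29.8]
68 39 x [-19.8  16.8] y [-11.1  27.4]
71 24 x [-19.6  18.8] y [-14.2  24.9]
74 12 x [-19.1   8.4] y [-4.8 21.1]
```

View pics/s7.png

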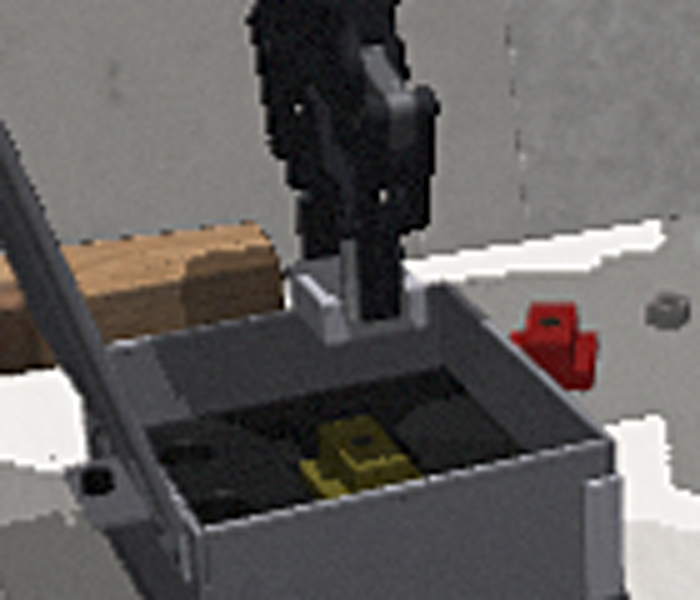

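The crop shows the spacer held level at (365,310) above the block at (365,455), centred in the jaws.

{"fn": "arm_command", "kwargs": {"commands": "0 0 0.02 0;0 0 0.015 0;0 0 0.01 0;0 0 0.0045 0;0 0 0 0;0 0 0.001 0;0 0 0.001 0;0 0 0 0"}}

```text
clock: 27.72
tcp_pos: [0.5331, 0.2653, 0.1227]
tcp_rot: [[-0.656, -0.754, 0.0], [-0.754, 0.656, 0.0], [-0.0, -0.0, -1.0]]
ft_force: [0.7, 0.4, -2.0]
opening: 0.495
grasp_force: 62.4
```

{"fn": "arm_command", "kwargs": {"commands": "0 0 0.0008 0;0 0 0.0008 0;0 0 0.0005 0;0 0 0 0"}}

```text
clock: 28.22
tcp_pos: [0.5331, 0.2653, 0.1208]
tcp_rot: [[-0.656, -0.754, 0.0], [-0.754, 0.656, 0.0], [-0.0, -0.0, -1.0]]
ft_force: [-2.2, -1.8, 5.0]
opening: 0.498
grasp_force: 63.2
```

Contact at the expected height. Release and retreat.

{"fn": "arm_command", "kwargs": {"commands": "0 0 0 0;0 0 0 0;0 0 0 0;0 0 0 0", "grip": 0.3}}

```text
clock: 28.72
tcp_pos: [0.5331, 0.2653, 0.1205]
tcp_rot: [[-0.656, -0.754, -0.0], [-0.754, 0.656, -0.0], [0.0, -0.0, -1.0]]
ft_force: [-0.4, -0.2, 0.6]
opening: 0.698
grasp_force: 0.0
```

{"fn": "arm_command", "kwargs": {"commands": "0 0 -0.01 0;0 0 -0.03 0;0 0 -0.04 0;0 0 -0.04 0;0.0475 -0.0375 0 0;0.0475 -0.0375 0 0;0.0475 -0.0375 0 0;0 0 0 0;0 0 0 0"}}

```text
clock: 29.85
tcp_pos: [0.5247, 0.0839, 0.2411]
tcp_rot: [[-0.657, -0.754, 0.001], [-0.754, 0.657, 0.0], [-0.001, -0.0, -1.0]]
ft_force: [0.6, -0.4, -0.3]
opening: 0.697
grasp_force: 0.0
```

Run:
```python
from h import *
s=bot.get_state();print(s['clock'],s['tcp_pos'],s['ft_force'])
print(lid())
for n in("top","side"):
    p,d=imaging.grab_frame(n);W=world(n,d);hsv=cv2.cvtColor(p,cv2.COLOR_RGB2HSV)
    k=(d>0)&(np.hypot(W[...,0]-.533,W[...,1]-.2655)<.045)
    T=W[k&(W[...,2]>.056)&(W[...,2]<.07)];print(n,"spacer",rect(T),np.median(T,0).round(4),len(T))
    O=W[k&(abs(hsv[...,0].astype(int)-29)<8)&(hsv[...,1]>70)]
    if len(O)>8: print(" block visible",len(O),rect(O),O[:,2].max().round(4))
    if n=="top": cv2.imwrite("pics/t8.png",cv2.resize(p[115:265,235:435],(800,600),interpolation=cv2.INTER_CUBIC)[:,:,::-1])
```

```text
29.85 [0.5246908  0.08387974 0.24109523] [ 0.62963865 -0.40896488 -0.28658647]
{'top': (0.71, 'slope deg', np.float32(73.68), 'pt', array([0.0276, 0.175 ], dtype=float32), 'n', 2946), 'side': (0.95, 'slope deg', np.float32(74.54), 'pt', array([0.0452, 0.209 ], dtype=float32), 'n', 453)}
top spacer (array([532.1, 263.5]), array([40.3, 43.6]), 48.7) [0.5323 0.2633 0.0629] 253
side spacer (array([532.7, 264.3]), array([41. , 48.9]), 47.8) [0.5308 0.2679 0.0613] 276
 block visible 106 (array([533.8, 273.4]), array([48.5, 35. ]), 12.6) 0.0447
```

View pics/t8.png

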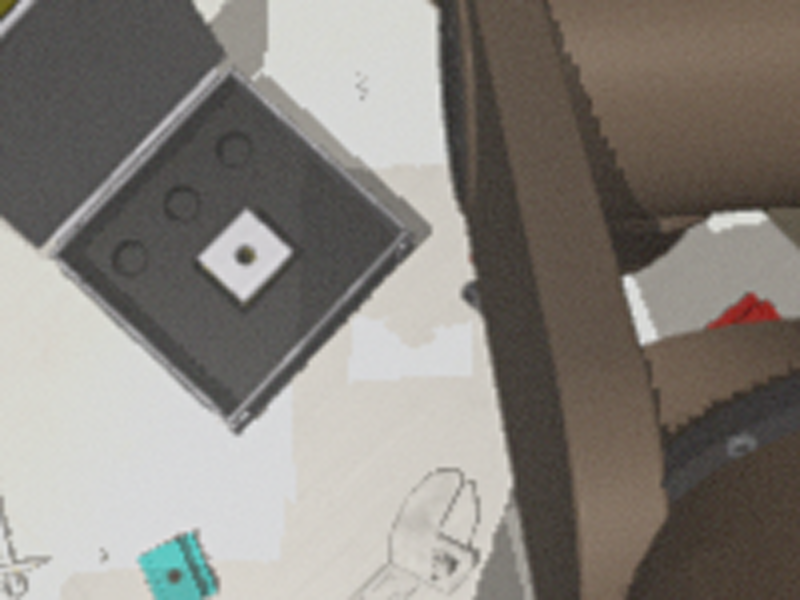

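The spacer lies flat (top at 62 mm) and square on the block, centred at crop (245,255). The lid is still back on its stop and the arm is clear, so I'm handing in.

```bash
python3 -c "
from cell import bot
print(bot.job_done())"
```

```text
the job is handed in; nothing more can be done
None
```

The job is handed in at about 30 s of the 70 s allowed, though no verdict came back: in the last camera check the lid rested on its stop at about 106°, the block sat home in the pocket, and the spacer lay flat and square on top of it.

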